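Weigh a jar of coffee on a baker's scale

TASK

Weigh the clip jar of coffee that stands on the left plate of the baker's scale: gently stand the right choice of weights from the tray on the empty right plate, then trim with the sliding poise on the front bar until the beam rests level with the pointer at the middle mark. Leave the jar on its plate and any weight you do not need standing on the tray, and do not disturb the other things on the worktop.

Things in the scene. Friction and masses are not known exactly. Their poses are not given: they have to be found in the camera images.
- scale: fixed white housing of a two-plate baker's scale, 112 x 370 x 42 mm, index plate at its centre up to 225 mm high; origin under its centre on the worktop, x across the beam away from the robot, y to the left (goods) side; beam pivot 85 mm above it. A linkage keeps both plates horizontal at any tilt: where a load stands on its plate makes no difference
- beam (a joint): beam tilt, rad; 0 = level (pointer at the middle mark), negative = left plate low, positive = right plate low; padded stops at about -0.10 and 0.10. The arms are 150 mm long: a tilt of 0.1 moves each plate 15 mm. Between the stops it settles in about 1.5 s at about 0.0017 rad per gram of imbalance; level with empty plates and the poise at 0
- goods_plate_top (a point): centre of the upper face of the left plate (steel disc, 140 mm across, flat, no rim), 120 mm above the worktop when the beam is level; the coffee jar stands on it
- weights_plate_top (a point): centre of the upper face of the right plate (same size), 120 mm above the worktop when level; empty at the start; the weights belong on it
- poise (a joint): position of the sliding poise on the scale's front bar, m: 0 = left end, 0.15 = right end; the bar runs along the scale's y, 100 mm in front (robot side) of the pivot. Moving it right counts as adding weight on the right plate: 1.33 g per mm, 200 g over the whole bar. It slides with 1 N of friction and stays where it is left
- poise_knob (a point): centre of the top of the poise's knob, an upright steel cylinder 18 mm across and 28 mm tall that stands on the poise's dark block (26 x 30 mm, 34 mm high); the knob's top is 130 mm above the worktop when level. Pinch or push it to slide the poise
- coffee_jar: glass clip jar of coffee, 74 x 68 x 118 mm, standing on the left plate; origin at the centre of its underside. Its mass is unknown: between 300 and 720 g
- weight_tray: fixed shallow wooden tray, 216 (x) x 106 (y) mm, floor 8 mm thick, rim 14 mm high; origin at the centre of its underside; the three weights stand in it along its x axis, about 62 mm apart, in any order
- weight_100: the smallest weight, 100 g: steel disc 32 mm across and 10 mm high with an upright round handle 18 mm across and 28 mm tall on it, 38 mm in all; origin at the centre of its underside
- weight_200: the middle weight, 200 g: disc 40 mm across and 17 mm high with the same handle (18 mm across, 28 mm tall), 45 mm in all; origin at the centre of its underside
- weight_400: the largest weight, 400 g: disc 48 mm across and 27 mm high with the same handle (18 mm across, 28 mm tall), 55 mm in all; origin at the centre of its underside
- scoop: bystander: white coffee scoop, 150 mm long, lying in front of the scale
- mug: bystander: small flowered mug, 62 x 88 x 50 mm, right of the tray
- corn_tin: bystander: food tin, 58 mm across, 72 mm high, right of the tray
- salt_shaker: bystander: salt shaker, 44 mm across, 90 mm high, behind the tray
- spice_a: bystander: spice jar, 41 mm across, 105 mm high, nearest of three behind the tray
Things that resemble listed ones, but are neither listed nor needed, are in the scene too. Leave any purple look-alike of the weight_200 alone.

How it is judged:
By the outcome, as a careful person would: the job done as asked, in the order asked, and still so for the second after the job is handed in, with the robot touching nothing.
It also fails if it takes over 72 s, if anything falls off the work surface, if the arm or the gripper's body presses on something with over 40 N, if the wrist force passes 120 N, or if a joint passes its speed limit or range.

ROBOT

A 7-joint arm with a two-finger parallel gripper is mounted at the origin on a cart in front of the work surface, level with it; the furniture and walls round the work are solid. World frame = base frame: x ahead of the robot, y to its left, z up, the work surface at z = 0. Lengths are in m, angles in rad, forces in N, time in s.
With the tool pointing down it reaches from about 0.425 to 0.95 m from the base axis. Payload 4.7 kg.
Tool frame: the origin (TCP) lies midway between the tips of the shut fingers; the grasp point (between the pads) lies hold_point_z behind it (hold_point_z is the distance from the TCP to the grasp point, in m); z points along the fingers, y is the line along which they close (so a half turn about z gives the same grasp; the last joint's range is limited). The gripper opens to 85 mm and grips with 20 to 120 N. Pads are 22 mm wide; open, the fingers measure 114 mm over their backs; the gripper's body (76 mm by 85 mm) begins 54 mm behind the grasp point. The pads swing forward as they close: fully open they stand 13 mm farther back than shut.
Start: joints at [1.202, 0.469, -0.049, 1.532, 0.024, 1.141, -0.082], TCP at [0.225, -0.636, 0.231] pointing down, gripper open.
Joint ranges: [-2.59, 2.59], [-0.33, 1.99], [-1.39, 1.29], [0.1, 2.45], [-1.04, 4.18], [0.21, 1.99], [-2.66, 2.66]. Speed limits (rad/s): [2.57, 2.57, 3.14, 3.14, 3.14, 3.14, 3.14].

INTERFACE

Orientations are given as a unit quaternion [x, y, z, w].
In Python, from station import * gives the robot as it stands. The module is installed in compiled form; this text tells all that it offers.
- The arm moves only by the tool move_arm, never from a script. Its argument "series" is one flat list of numbers, 4 for each row, row after row: the shift along the tool's x, y, z in m, then the turn about the tool's z in rad. In form: [dx, dy, dz, turn, dx, dy, dz, turn, ...]. A call has exactly 10 rows; each row shifts and turns the commanded pose from where the row before left it, along the tool's axes as they then stand; what a row does not reach is not made up. A row lasts 1/12 s, in which the tool goes at most 41.7 mm and 7.16 degrees, less where a joint would pass 70% of its speed; a pose out of reach is approached as far as the arm can. A call with a gripper value outside its range is refused whole. "hand" is the finger opening in m, from 0 to 0.0854, set as the call begins (left out, the last holds). The fingers move at their own pace and stop on an object; the grip force is fixed at half the most. Time passes only in rows, so rows that do not move let the fingers close, or fill a call up. It gives the time, the measured TCP pose, the force, the opening and the grip force at its end, in the units of the state.
- observe(): the state, without advancing time (a new reading comes with each control period).
- grab_frame(name): name is "scene" or "top" or "wrist"; returns (picture, depth): 384x512x3 uint8, red, green, blue; 384x512 float32, m along the optical axis (not along the pixel's ray), 0 where there is no reading.
- camera_model(name): a dict with "fx", "fy", "cx", "cy" (pixels), "T" (4x4, takes a point from camera to world coordinates). Camera axes: x right, y up, looking along -z (the intrinsics and any distortion apply to the point x, -y, -z); pixel columns grow to the right and rows downward; lengths in m; the calibration is good to about 2 mm. A picture is of the moment at which its call begins: read the wrist's pose just before it. camera_model takes no time and is no camera call; for the wrist camera it gives the pose at the moment of the call.
- finish_job(): hands the job in; it is judged then, once.
Trained networks look in the newest picture that a camera, given by its name, has taken for a name from the list of things; names that differ only in an ending like _2 or _b are one class to them, and where a whole thing is asked for, a point or a joint stands for the part that bears it (a point fixed in the world has none). Each returns a list of dicts, best first, with "confidence" (0 to 1); they miss things now and then, are a little off and sometimes report something else, mostly with a low value. They report only what shows in the picture. A call takes as long as a camera call. They do not tell look-alikes from the thing itself.
- boxes_of(camera, target): "centre" ([x, y, z] in m, in the coordinates of the camera as it stood for that picture, good to about 4 mm: the middle of the surface that is visible of it).
- landmark_of(camera, target): "centre" ([x, y, z] in m, in the coordinates of the camera as it stood for that picture, good to about 4 mm: a listed point, or the origin of a listed thing).
The state is a dict: "clock": time; "joint_pos": joint angles; "dq": joint speeds; "tau": joint torques, N m; "tcp_pos": TCP position; "eef_rot": TCP orientation; "ft_force": force on the tool from outside, world axes, zero at the start; "wrist_torque": the same for the moment, N m; "grip_width": opening from 0.0 (shut) to 1.0 (fully open); "grip_force": force on a finger pad.
Only numpy, scipy, OpenCV 4.12 (cv2) and the standard library are available. Lean on these libraries where they do the work, as an engineer would, in place of code of your own. Each camera call takes 0.05 s, during which the arm holds its last target. There are 200 camera calls.

## Working session

There is one attempt and no reset: what is moved stays moved. The work goes in short steps, Python scripts to look and compute and a tool call to move; the robot and the scene stay as the last step left them, time stands still between calls to the robot, and variables do not carry over. Pictures are saved under pics/ and viewed, at most 10 in all, crops included, and the job is handed in when it is done.

Besides the shell and the picture viewer there is one more tool, called after "Request:" as name(argument=value, ...) on one line, values as JSON. move_arm: Moves the arm, as the interface text tells. Its arguments: {"type":"object","properties":{"series":{"type":"array","items":{"type":"number"}},"hand":{"type":"number"}},"required":["series"]}

```bash
mkdir -p pics; cat > h.py <<'E'
from station import *
import numpy as np, cv2
def w(cam,p):
    T=np.array(camera_model(cam)["T"]); return (T@np.r_[p,1])[:3]
def pix(cam,P):
    c=camera_model(cam); q=np.linalg.inv(np.array(c["T"]))@np.r_[P,1]
    return c["cx"]+c["fx"]*q[0]/-q[2], c["cy"]+c["fy"]*-q[1]/-q[2]
def unproj(cam,u,v,d):
    c=camera_model(cam); return (np.array(c["T"])@np.r_[(u-c["cx"])/c["fx"]*d,-(v-c["cy"])/c["fy"]*d,-d,1])[:3]
E
python3 - <<'E'
from h import *
s=observe(); print({k:np.round(v,3).tolist() for k,v in s.items()})
ims=[]
for cam in ["top","scene"]:
    p,d=grab_frame(cam); ims.append(p); np.save(cam+"d.npy",d)
    c=camera_model(cam); print(cam,np.round(c["T"],3).tolist(),c["fx"])
    for t in ["weight_100","weight_200","weight_400","weight_tray","scale","poise_knob","weights_plate_top","goods_plate_top","coffee_jar","scoop"]:
        for r in landmark_of(cam,t)[:3]:
            P=w(cam,r["centre"]); print(t,round(r["confidence"],2),np.round(P,3),np.round(pix(cam,P)))
cv2.imwrite("pics/a.png",np.vstack([ims[0]])[:,:,::-1]); cv2.imwrite("pics/b.png",ims[1][:,:,::-1])
E
```

```text
{'clock': 0.0, 'joint_pos': [1.202, 0.469, -0.049, 1.534, 0.024, 1.141, -0.082], 'dq': [0.001, 0.001, -0.0, 0.0, -0.0, 0.001, -0.001], 'tau': [0.001, -51.03, -0.047, -23.772, 0.011, 0.008, 0.0], 'tcp_pos': [0.225, -0.636, 0.23], 'eef_rot': [0.986, 0.169, -0.0, -0.001], 'ft_force': [-0.261, 0.265, -0.35], 'wrist_torque': [0.01, -0.035, 0.034], 'grip_force': 0.0, 'grip_width': 1.002}
top [[0.025, 0.988, -0.155, 0.24], [-1.0, 0.024, -0.01, -0.161], [-0.007, 0.155, 0.988, 1.777], [0.0, 0.0, 0.0, 1.0]] 462.5817168658396
weight_100 0.68 [ 0.432 -0.328  0.011] [301. 211.]
weight_100 0.65 [ 0.489 -0.323  0.008] [300. 196.]
weight_100 0.53 [ 0.459 -0.219 -0.001] [273. 204.]
weight_200 0.68 [ 0.432 -0.328  0.011] [301. 211.]
weight_200 0.65 [ 0.489 -0.323  0.008] [300. 196.]
weight_200 0.53 [ 0.459 -0.219 -0.001] [273. 204.]
weight_400 0.68 [ 0.432 -0.328  0.011] [301. 211.]
weight_400 0.65 [ 0.489 -0.323  0.008] [300. 196.]
weight_400 0.53 [ 0.459 -0.219 -0.001] [273. 204.]
weight_tray 0.71 [ 0.43  -0.332 -0.   ] [302. 212.]
weight_tray 0.64 [ 0.365 -0.341  0.009] [305. 229.]
scale 0.95 [0.53
[... 1048 characters left out ...]
0 0.67 [ 0.429 -0.332  0.007] [324. 225.]
weight_400 0.63 [ 0.459 -0.228 -0.004] [290. 233.]
weight_400 0.6 [ 0.361 -0.341  0.011] [340. 235.]
weight_tray 0.79 [ 0.426 -0.334 -0.003] [325. 227.]
weight_tray 0.57 [ 0.527 -0.549  0.003] [356. 190.]
scale 0.6 [ 0.535  0.044 -0.   ] [198. 248.]
scale 0.26 [ 0.425 -0.334  0.001] [325. 227.]
poise_knob 0.7 [0.43  0.103 0.123] [191. 243.]
weights_plate_top 0.94 [ 0.538 -0.105  0.132] [241. 195.]
weights_plate_top 0.24 [0.517 0.188 0.105] [148. 241.]
goods_plate_top 0.78 [0.516 0.186 0.105] [148. 241.]
goods_plate_top 0.25 [ 0.426 -0.332  0.006] [324. 225.]
coffee_jar 0.79 [0.51  0.195 0.102] [146. 244.]
scoop 0.55 [ 0.368 -0.162  0.001] [289. 257.]
```

```bash
python3 - <<'E'
import cv2
a=cv2.imread("pics/a.png")[120:300,120:380]; cv2.imwrite("pics/a2.png",cv2.resize(a,None,fx=3,fy=3,interpolation=2))
b=cv2.imread("pics/b.png")[130:330,100:400]; cv2.imwrite("pics/b2.png",cv2.resize(b,(800,533),interpolation=2))
E
```

```text
(no output)
```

View pics/a2.png

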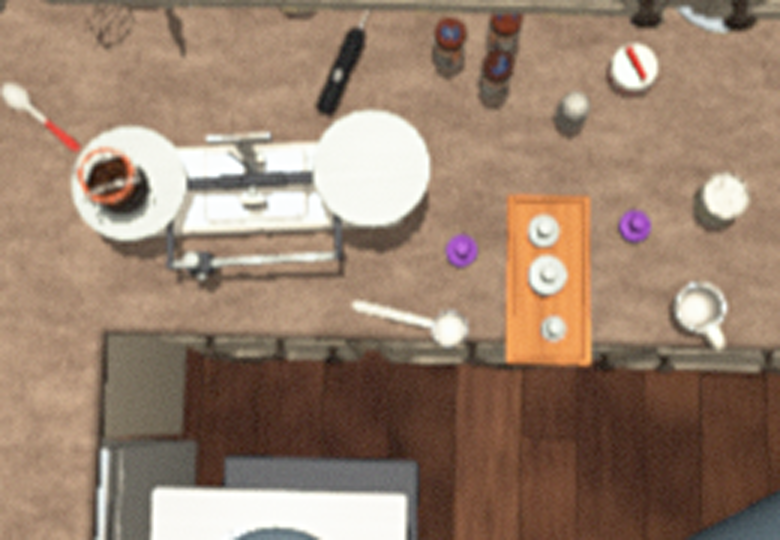

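View pics/b2.png

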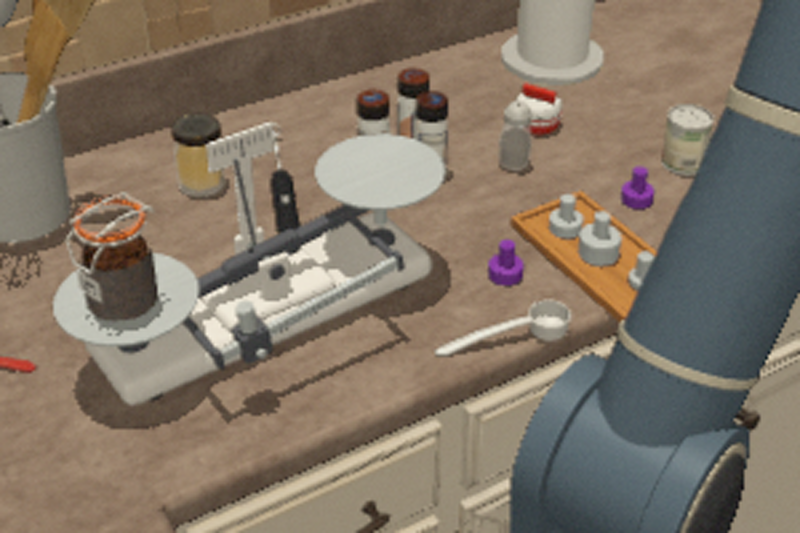

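Top crop: the tray runs down the right-centre with three grey weights at (543,230), (547,275) and (553,327). The scale's empty right plate is at (372,168), the jar at (110,180) and the poise at (203,265).

Things that could be taken for a weight: the purple look-alikes at (461,250) and (634,226), which I leave alone, and the grey tray weights (middle size at (543,230), largest at (547,275), smallest at (553,327)). I choose the largest grey one, weight_400, for the first try because it splits the mass range best. I'll check it in a close wrist crop.

Request:
move_arm(series=[0.027, -0.02, 0, 0, 0.027, -0.02, 0, 0, 0.027, -0.02, 0, 0, 0.027, -0.02, 0, 0, 0.027, -0.02, 0, 0, 0.027, -0.02, 0, 0, 0.027, -0.02, 0, 0, 0.027, -0.02, 0, 0, 0.02, -0.02, 0, 0.1, 0, 0, 0, 0.1], hand=0.05)

```text
clock: 1.93
tcp_pos: [0.3917, -0.3815, 0.2317]
eef_rot: [0.997, 0.073, 0.001, -0.001]
ft_force: [-0.3, 0.1, 0.1]
grip_width: 0.586
grip_force: 0.0
```

```bash
cat >> h.py <<'E'
def yaw():
    x,y,z,ww=observe()["eef_rot"]; return np.arctan2(2*(x*y+z*ww),1-2*(y*y+z*z))
def rel(P):
    "shift in tool axes (pointing down) from measured tcp to P, and yaw"
    d=np.array(P)-observe()["tcp_pos"]; a=yaw(); c,s=np.cos(a),np.sin(a)
    return np.round([d[0]*c+d[1]*s, d[0]*s-d[1]*c, -d[2]],4), round(float(a),3)
def heights():
    "plate upper-face heights from top depth; goods centre/weights centre"
E
python3 - <<'E'
from h import *
import station; print([n for n in dir(station) if not n.startswith("_")], getattr(station,"hold_point_z",None))
s=observe(); print(s["clock"],np.round(s["tcp_pos"],4),yaw(),s["grip_width"])
p,d=grab_frame("wrist"); cv2.imwrite("pics/c.png",p[:,:,::-1])
for t in ["weight_400","weight_tray"]:
    for r in landmark_of("wrist",t)[:6]:
        P=w("wrist",r["centre"]); print(t,round(r["confidence"],2),np.round(P,3),np.round(pix("wrist",P)))
for t in ["weight_400"]:
    for r in boxes_of("wrist",t)[:6]:
        P=w("wrist",r["centre"]); print(t,round(r["confidence"],2),np.round(P,3),np.round(pix("wrist",P)))
E
```

```text
['IKError', 'boxes_of', 'camera_model', 'finish_job', 'grab_frame', 'hold_point_z', 'landmark_of', 'observe'] 0.0187
1.9333 [ 0.3917 -0.3815  0.2317] 0.1451334825201616 0.5858882820933934
weight_400 0.93 [ 0.455 -0.228  0.003] [128.  90.]
weight_400 0.9 [ 0.422 -0.338  0.012] [218. 133.]
weight_400 0.77 [ 0.356 -0.346  0.005] [220. 187.]
weight_400 0.64 [ 0.487 -0.451  0.001] [322.  90.]
weight_400 0.63 [ 0.481 -0.331  0.014] [218.  79.]
weight_400 0.83 [ 0.489 -0.45   0.016] [324.  86.]
weight_400 0.77 [ 0.422 -0.343  0.039] [218. 134.]
weight_400 0.69 [ 0.364 -0.347  0.02 ] [218. 182.]
weight_400 0.63 [ 0.454 -0.239  0.022] [129.  89.]
weight_400 0.56 [ 0.48  -0.332  0.027] [215.  77.]
```

View pics/c.png

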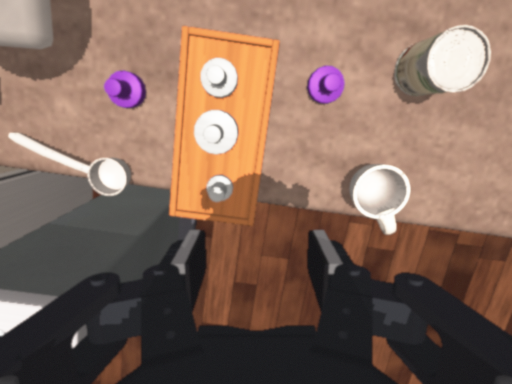

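Wrist picture: tray with grey weights at (219,77) middle size, (215,132) largest and (219,187) smallest. Purple look-alikes are outside it at (124,88) and (325,84). weight_400 is the one at (215,132).

```bash
cat >> h.py <<'E'
def cloud(cam):
    p,d=grab_frame(cam); c=camera_model(cam); v,u=np.mgrid[:384,:512]
    X=np.stack([(u-c["cx"])/c["fx"]*d,-(v-c["cy"])/c["fy"]*d,-d,np.ones_like(d)],-1)@np.array(c["T"]).T
    X=X[...,:3].copy(); X[d<=0]=np.nan; return p,X
def near(X,c,r,z0,z1):
    q=X.reshape(-1,3); m=(np.hypot(q[:,0]-c[0],q[:,1]-c[1])<r)&(q[:,2]>z0)&(q[:,2]<z1); return q[m]
E
python3 - <<'E'
from h import *
p,X=cloud("wrist")
for n,c,h in [("400",(.422,-.34),.063),("200",(.481,-.331),.053),("100",(.36,-.346),.046)]:
    q=near(X,c,.022,h-.012,h+.012); print(n,len(q),np.round(q.mean(0),4),np.round(q.max(0),4),np.round(q.min(0),4))
    q=q[q[:,2]>np.percentile(q[:,2],50)-.004]; print(np.round((q.max(0)+q.min(0))/2,4),np.round(np.median(q,0),4)); 
q=near(X,(.455,-.34),.02,-.01,.02);print("floor",np.median(q[:,2]))
print(rel([.422,-.34,.1]))
E
```

```text
400 279 [ 0.4283 -0.3321  0.0635] [ 0.4366 -0.3231  0.0661] [ 0.4193 -0.3402  0.0513]
[ 0.428  -0.3316  0.0636] [ 0.4282 -0.3317  0.0642]
200 308 [ 0.4847 -0.3278  0.0533] [ 0.4939 -0.3186  0.0562] [ 0.4763 -0.3358  0.0414]
[ 0.4851 -0.3272  0.0534] [ 0.4851 -0.3274  0.0543]
100 233 [ 0.3629 -0.3417  0.0459] [ 0.3704 -0.3324  0.0496] [ 0.3531 -0.3499  0.0343]
[ 0.3617 -0.341   0.0464] [ 0.3621 -0.3413  0.0471]
floor 0.00941300819160451
(array([ 0.0417, -0.0438,  0.1314]), 0.14)
```

Request:
move_arm(series=[0.0086, -0.0088, 0.019, 0, 0.0086, -0.0088, 0.019, 0, 0.0086, -0.0088, 0.019, 0, 0.0086, -0.0088, 0.019, 0, 0.0086, -0.0088, 0.019, 0, 0, 0, 0.025, 0, 0, 0, 0.025, 0, 0, 0, 0.025, 0, 0, 0, 0.015, 0, 0, 0, 0.005, 0])

```text
clock: 3.02
tcp_pos: [0.4218, -0.3388, 0.0386]
eef_rot: [0.998, 0.069, -0.002, -0.001]
ft_force: [0.0, 0.3, -0.4]
grip_width: 0.584
grip_force: 0.0
```

Request:
move_arm(series=[0, 0, 0, 0, 0, 0, 0, 0, 0, 0, 0, 0, 0, 0, 0, 0, 0, 0, 0, 0, 0, 0, 0, 0, 0, 0, 0, 0, 0, 0, 0, 0, 0, 0, -0.005, 0, 0, 0, -0.01, 0], hand=0)

```text
clock: 3.85
tcp_pos: [0.423, -0.3378, 0.0557]
eef_rot: [0.998, 0.07, -0.001, -0.001]
ft_force: [-0.3, -0.4, -4.2]
grip_width: 0.192
grip_force: 58.7
```

```bash
python3 - <<'E'
from h import *
s=observe(); print(s["clock"],np.round(s["tcp_pos"],4),yaw(),s["grip_width"],s["grip_force"],s["ft_force"])
p,X=cloud("scene"); 
for n,c in [("R",(.538,-.107)),("L",(.517,.19))]:
    q=near(X,c,.066,.08,.16)
    print(n,len(q),np.percentile(q[:,2],[5,25,50,75,95]).round(4))
q=near(X,(.538,-.107),.09,.12,.15);print((q.max(0)+q.min(0))/2,q.max(0),q.min(0))
np.save("X0.npy",X); cv2.imwrite("pics/s1.png",p[:,:,::-1])
p,X=cloud("top")
for n,c in [("R",(.538,-.107)),("L",(.517,.19))]:
    q=near(X,c,.066,.08,.16)
    print(n,len(q),np.percentile(q[:,2],[5,25,50,75,95]).round(4))
q=near(X,(.538,-.107),.09,.12,.15);print((q.max(0)+q.min(0))/2,q.max(0),q.min(0))
q=near(X,(.43,.106),.03,.1,.15);print(len(q),np.median(q,0),q.max(0),q.min(0))
E
```

```text
3.85 [ 0.423  -0.3378  0.0557] 0.13985109040862995 0.1916720686226279 58.662867411912885 [-0.27547066 -0.41401797 -4.21173291]
R 1066 [0.0997 0.1354 0.1368 0.1379 0.1397]
L 1202 [0.1002 0.1019 0.1037 0.126  0.1534]
[ 0.54213478 -0.10734743  0.13660375] [ 0.61444421 -0.03772152  0.14240785] [ 0.46982534 -0.17697333  0.13079965]
R 1035 [0.1311 0.1353 0.1376 0.1403 0.1441]
L 685 [0.0971 0.1014 0.1041 0.1074 0.1408]
[ 0.54125075 -0.10485303  0.13652464] [ 0.61137716 -0.03611781  0.14894082] [ 0.47112433 -0.17358826  0.12410846]
27 [0.4238548  0.10241949 0.11956463] [0.43145193 0.11327764 0.13280206] [0.41718029 0.08947176 0.10167737]
```

Request:
move_arm(series=[0, 0, -0.03, 0, 0, 0, -0.03, 0, 0, 0, -0.03, 0, 0.012, -0.0217, -0.03, 0, 0.012, -0.0217, -0.03, 0, 0.012, -0.0217, 0, 0, 0.012, -0.0217, 0, 0, 0.012, -0.0217, 0, 0, 0.012, -0.0217, 0, 0, 0.012, -0.0217, 0, 0])

```text
clock: 4.78
tcp_pos: [0.4859, -0.175, 0.2065]
eef_rot: [0.998, 0.07, 0.0, 0.0]
ft_force: [0.2, 0.7, -3.8]
grip_width: 0.19
grip_force: 59.7
```

Request:
move_arm(series=[0.012, -0.0217, 0, 0, 0.012, -0.0217, 0, 0, 0.012, -0.0217, 0, 0, 0, 0, 0, 0, 0, 0, 0, 0, 0, 0, 0.005, 0, 0, 0, 0.005, 0, 0, 0, 0.005, 0, 0, 0, 0.005, 0, 0, 0, 0.005, 0])

```text
clock: 5.62
tcp_pos: [0.5121, -0.1075, 0.1805]
eef_rot: [0.998, 0.069, -0.0, -0.0]
ft_force: [0.7, -0.6, -3.8]
grip_width: 0.188
grip_force: 59.7
```

```bash
python3 - <<'E'
from h import *
p,d=grab_frame("wrist"); cv2.imwrite("pics/d.png",p[:,:,::-1])
s=observe(); print(s["clock"],np.round(s["tcp_pos"],4),yaw(),s["grip_width"],s["grip_force"],s["ft_force"])
E
```

```text
5.6667 [ 0.5116 -0.1073  0.1796] 0.138885636664198 0.1896633592773052 59.67781354644103 [-0.74637877  0.89535627 -5.1243981 ]
```

View pics/d.png

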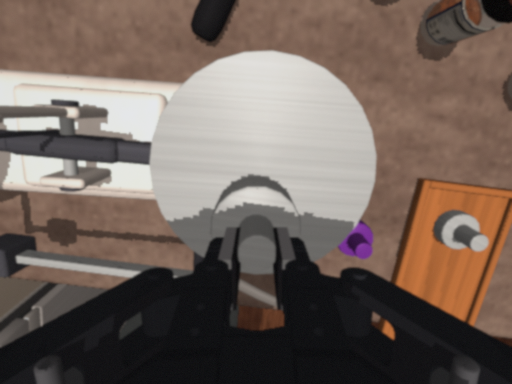

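Wrist picture: the held weight's disc shows at about (257,225) over the near half of the right plate, whose centre is about (262,155). I'll check the offset with depth.

```bash
python3 - <<'E'
from h import *
p,X=cloud("wrist"); p,Y=cloud("wrist")
for v in range(160,275,8): print(v,np.round(X[v,257],4), p[v,257])
q=near(X,(.541,-.106),.09,.125,.143);print((q.max(0)+q.min(0))/2,q.max(0),q.min(0))
E
```

```text
160 [ 0.5478 -0.1028  0.1398] [202 198 193]
168 [ 0.5427 -0.1035  0.1387] [199 196 190]
176 [ 0.5401 -0.1039  0.15  ] [96 94 92]
184 [ 0.5406 -0.1038  0.1718] [88 87 85]
192 [ 0.5373 -0.1042  0.1754] [218 215 209]
200 [ 0.5332 -0.1048  0.1752] [217 213 207]
208 [ 0.5293 -0.1054  0.1762] [111 109 107]
216 [ 0.5256 -0.1059  0.1778] [77 75 74]
224 [ 0.5259 -0.1058  0.1899] [74 73 71]
232 [ 0.5259 -0.1058  0.1995] [75 73 72]
240 [ 0.5235 -0.1061  0.2025] [108 104 102]
248 [ 0.5196 -0.1067  0.2022] [108 106 103]
256 [ 0.5162 -0.1072  0.2028] [109 108 105]
264 [ 0.5127 -0.1077  0.2033] [105 103 100]
272 [ 0.4723 -0.1135  0.1383] [102  99  96]
[ 0.54085533 -0.10776166  0.13910141] [ 0.61055453 -0.03811781  0.14191308] [ 0.47115612 -0.17740551  0.13628973]
```

Request:
move_arm(series=[0, 0, 0.002, 0, 0, 0, 0.002, 0, 0, 0, 0.002, 0, 0, 0, 0.002, 0, 0, 0, 0.001, 0, 0, 0, 0.001, 0, 0, 0, 0.001, 0, 0, 0, 0.001, 0, 0, 0, 0.001, 0, 0, 0, 0.001, 0])

```text
clock: 6.6
tcp_pos: [0.5128, -0.107, 0.1679]
eef_rot: [0.998, 0.07, 0.0, 0.0]
ft_force: [-2.4, 0.6, 2.4]
grip_width: 0.188
grip_force: 60.2
```

```bash
cat >> h.py <<'E'
def plates(cams=("top","scene")):
    for cam in cams:
        p,X=cloud(cam); o=[]
        for c,dx in (((.541,-.106),.07),((.52,.19),.07)):
            q=near(X,c,.065,.085,.155); h,e=np.histogram(q[:,2],70,(.085,.155)); k=np.convolve(h,np.ones(9),"same").argmax(); m=e[k]
            o.append(np.median(q[abs(q[:,2]-m)<.006,2]))
        print(cam,"R,L",np.round(o,4),"tilt",round((o[1]-o[0])/.3,4))
def st():
    s=observe(); print(s["clock"],np.round(s["tcp_pos"],4),round(float(yaw()),3),round(s["grip_width"]*85.4,1),np.round(s["grip_force"],1),np.round(s["ft_force"],1))
E
python3 - <<'E'
from h import *
st(); plates(); st()
E
```

```text
6.6 [ 0.5128 -0.107   0.1679] 0.14 16.0 60.2 [-2.4  0.6  2.4]
top R,L [0.1343 0.1066] tilt -0.0923
scene R,L [0.1339 0.1059] tilt -0.0934
6.7 [ 0.5127 -0.107   0.1677] 0.14 16.5 60.2 [-1.9  0.   1.8]
```

```bash
python3 - <<'E'
from h import *
f=[]
for i in range(14): grab_frame("top"); f.append(observe()["ft_force"])
f=np.array(f); print(f.mean(0),f.std(0)); plates()
E
```

```text
[-1.76512695 -0.42293613  2.22737519] [0.61384453 0.55735985 0.31832494]
top R,L [0.1342 0.107 ] tilt -0.0907
scene R,L [0.1334 0.1061] tilt -0.0911
```

Request:
move_arm(series=[0, 0, -0.001, 0, 0, 0, -0.001, 0, 0, 0, -0.001, 0, 0, 0, 0, 0, 0, 0, 0, 0, 0, 0, 0, 0, 0, 0, 0, 0, 0, 0, 0, 0, 0, 0, 0, 0, 0, 0, 0, 0])

```text
clock: 8.33
tcp_pos: [0.5125, -0.1068, 0.1702]
eef_rot: [0.998, 0.07, -0.0, -0.0]
ft_force: [-0.7, -1.5, -1.2]
grip_width: 0.191
grip_force: 59.8
```

Request:
move_arm(series=[0, 0, 0, 0, 0, 0, 0, 0, 0, 0, 0, 0, 0, 0, 0, 0, 0, 0, 0, 0, 0, 0, 0, 0, 0, 0, -0.01, 0, 0, 0, -0.02, 0, 0, 0, -0.02, 0, 0, 0, -0.02, 0], hand=0.045)

```text
clock: 9.17
tcp_pos: [0.5125, -0.1068, 0.2418]
eef_rot: [0.998, 0.07, 0.0, 0.0]
ft_force: [0.5, -0.8, 0.8]
grip_width: 0.529
grip_force: 0.0
```

```bash
python3 - <<'E'
from h import *
st(); plates()
p,X=cloud("wrist"); q=near(X,(.516,-.107),.03,.175,.2); print(len(q),np.median(q,0)); 
p,X=cloud("top"); q=near(X,(.485,-.328),.012,.04,.065); print(len(q),np.median(q,0))
st(); print(rel([.484,-.327,.03]))
E
```

```text
9.1667 [ 0.5125 -0.1068  0.2418] 0.14 45.2 0.0 [ 0.5 -0.8  0.8]
top R,L [0.1355 0.105 ] tilt -0.1015
scene R,L [0.1357 0.104 ] tilt -0.1059
628 [ 0.51836034 -0.10520314  0.18992691]
18 [ 0.48342624 -0.32417409  0.05358947]
9.3667 [ 0.5128 -0.1069  0.2412] 0.14 44.8 0.0 [-0.4  0.2 -0.5]
(array([-0.0592,  0.2139,  0.2112]), 0.14)
```

Request:
move_arm(series=[-0.0073, 0.0267, 0, 0, -0.0073, 0.0267, 0, 0, -0.0073, 0.0267, 0, 0, -0.0073, 0.0267, 0, 0, -0.0073, 0.0267, 0.02, 0, -0.0073, 0.0267, 0.02, 0, -0.0073, 0.0267, 0.02, 0, -0.0074, 0.0267, 0.02, 0, 0, 0, 0.03, 0, 0, 0, 0.03, 0])

```text
clock: 10.2
tcp_pos: [0.483, -0.3289, 0.0985]
eef_rot: [0.998, 0.068, -0.0, 0.0]
ft_force: [-0.1, 0.2, -0.6]
grip_width: 0.525
grip_force: 0.0
```

```bash
python3 - <<'E'
from h import *
p,X=cloud("wrist"); st(); q=near(X,(.485,-.327),.013,.045,.062); print(len(q),np.median(q,0),(q.max(0)+q.min(0))/2); print(rel([.484,-.327,.031]))
E
```

```text
10.25 [ 0.4795 -0.3252  0.0922] 0.138 44.9 0.0 [-0.6  1.1 -4.5]
537 [ 0.4824778  -0.32280074  0.04800507] [ 0.48149767 -0.32278508  0.04750311]
(array([0.0042, 0.0024, 0.0612]), 0.138)
```

Request:
move_arm(series=[0, 0, 0.02, 0, 0, 0, 0.02, 0, 0, 0, 0.015, 0, 0, 0, 0.01, 0, 0, 0, 0.005, 0, 0, 0, 0, 0, 0, 0, 0, 0, 0, 0, 0, 0, 0, 0, 0, 0, 0, 0, 0, 0])

```text
clock: 11.08
tcp_pos: [0.4849, -0.3269, 0.0312]
eef_rot: [0.998, 0.07, 0.001, 0.0]
ft_force: [-0.3, 0.2, 0.1]
grip_width: 0.524
grip_force: 0.0
```

Request:
move_arm(series=[0, 0, 0, 0, 0, 0, 0, 0, 0, 0, 0, 0, 0, 0, 0, 0, 0, 0, 0, 0, 0, 0, 0, 0, 0, 0, 0, 0, 0, 0, -0.01, 0, 0, 0, -0.01, 0, 0, 0, -0.01, 0], hand=0)

```text
clock: 11.92
tcp_pos: [0.4842, -0.3265, 0.0609]
eef_rot: [0.998, 0.07, -0.0, -0.0]
ft_force: [-0.6, -0.4, -1.4]
grip_width: 0.187
grip_force: 58.8
```

Request:
move_arm(series=[0, 0, -0.035, 0, 0, 0, -0.035, 0, 0, 0, -0.035, 0, 0.0132, -0.0232, -0.035, 0, 0.0132, -0.0232, -0.035, 0, 0.0132, -0.0232, 0, 0, 0.0132, -0.0232, 0, 0, 0.0132, -0.0232, 0, 0, 0.0132, -0.0232, 0, 0, 0.0132, -0.0232, 0, 0])

```text
clock: 12.75
tcp_pos: [0.5523, -0.1543, 0.2326]
eef_rot: [0.998, 0.07, 0.0, 0.0]
ft_force: [0.5, -0.7, -1.6]
grip_width: 0.194
grip_force: 59.0
```

Request:
move_arm(series=[0.0132, -0.0232, 0, 0, 0.0132, -0.0232, 0, 0, 0, 0, 0, 0, 0, 0, 0.015, 0, 0, 0, 0.015, 0, 0, 0, 0.015, 0, 0, 0, 0.01, 0, 0, 0, 0.008, 0, 0, 0, 0.003, 0, 0, 0, 0, 0])

```text
clock: 13.58
tcp_pos: [0.5716, -0.106, 0.1652]
eef_rot: [0.998, 0.07, -0.0, -0.0]
ft_force: [-0.6, 0.6, -1.2]
grip_width: 0.193
grip_force: 59.0
```

```bash
python3 - <<'E'
from h import *
st(); p,X=cloud("wrist"); p,X=cloud("wrist"); cv2.imwrite("pics/e.png",p[:,:,::-1]); st()
q=near(X,(.573,-.103),.03,.156,.166);print("disc top",len(q),q.max(0),q.min(0),np.median(q[:,2]))
q=near(X,(.541,-.106),.068,.13,.145);print("plate",np.median(q[:,2]),q.max(0),q.min(0))
E
```

```text
13.5833 [ 0.5716 -0.106   0.1652] 0.14 16.5 59.0 [-0.6  0.6 -1.2]
13.6833 [ 0.5724 -0.106   0.1663] 0.14 16.2 59.0 [-0.5  0.4 -1.9]
disc top 1629 [ 0.59327775 -0.08662448  0.16595701] [ 0.5720163  -0.12579397  0.15600091] 0.16209540662821725
plate 0.1376234937750198 [ 0.60894867 -0.03818783  0.14496579] [ 0.50569833 -0.17247868  0.13533362]
```

View pics/e.png

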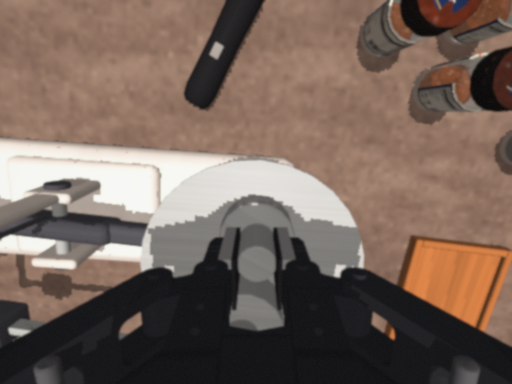

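Wrist picture: the 200 g disc at about (255,225) hangs over the far half of the plate, and the 400 g weight's handle is behind it at (257,312). I'll lower it slowly.

Request:
move_arm(series=[0, 0, 0.002, 0, 0, 0, 0.002, 0, 0, 0, 0.001, 0, 0, 0, 0.001, 0, 0, 0, 0.001, 0, 0, 0, 0.001, 0, 0, 0, 0.001, 0, 0, 0, 0.001, 0, 0, 0, 0, 0, 0, 0, 0, 0])

```text
clock: 14.52
tcp_pos: [0.572, -0.1061, 0.1557]
eef_rot: [0.998, 0.07, 0.0, 0.0]
ft_force: [-1.2, -0.7, 0.4]
grip_width: 0.193
grip_force: 59.3
```

```bash
python3 - <<'E'
from h import *
f=[]
for i in range(6): grab_frame("top"); f.append(observe()["ft_force"])
print(np.mean(f,0)); plates(("scene",)); st()
E
```

```text
[-0.61677646 -0.85266267  0.06623714]
scene R,L [0.1328 0.1069] tilt -0.0865
14.8667 [ 0.572  -0.1061  0.1557] 0.14 16.4 59.3 [-0.9 -1.3  0.4]
```

Request:
move_arm(series=[0, 0, 0, 0, 0, 0, 0, 0, 0, 0, 0, 0, 0, 0, 0, 0, 0, 0, 0, 0, 0, 0, 0, 0, 0, 0, -0.01, 0, 0, 0, -0.02, 0, 0, 0, -0.03, 0, 0, 0, -0.03, 0], hand=0.035)

```text
clock: 15.7
tcp_pos: [0.5714, -0.1057, 0.2467]
eef_rot: [0.998, 0.07, -0.001, -0.0]
ft_force: [0.5, -0.2, 0.2]
grip_width: 0.408
grip_force: 0.0
```

```bash
python3 - <<'E'
from h import *
st(); plates()
for cam in ("top","scene"):
    p,X=cloud(cam); q=near(X,(.428,.107),.02,.108,.14); print(cam,len(q),np.median(q,0),q.max(0),q.min(0))
    for r in landmark_of(cam,"poise_knob")[:2]: print(r["confidence"],w(cam,r["centre"]))
E
```

```text
15.7 [ 0.5714 -0.1057  0.2467] 0.14 34.9 0.0 [ 0.5 -0.2  0.2]
top R,L [0.1351 0.1056] tilt -0.0983
scene R,L [0.1351 0.1047] tilt -0.1013
top 21 [0.42384183 0.10444163 0.12277043] [0.43101873 0.11262747 0.12917349] [0.41787203 0.09603232 0.10819718]
0.41 [0.42738393 0.10687441 0.12468254]
scene 55 [0.4208214  0.10609455 0.11973765] [0.43408118 0.11334764 0.12789664] [0.41549006 0.09664042 0.10818479]
0.63 [0.4292745  0.10340404 0.12323237]
0.37 [ 0.51726449 -0.10346211  0.13315745]
```

Request:
move_arm(series=[-0.0126, -0.0254, 0, 0, -0.0126, -0.0254, 0, 0, -0.0126, -0.0254, 0, 0, -0.0126, -0.0254, 0, 0, -0.0126, -0.0254, 0, 0, -0.0126, -0.0254, 0, 0, -0.0126, -0.0254, 0, 0, -0.0126, -0.0254, 0.01, 0, -0.0123, -0.0257, 0.015, 0, 0, 0, 0.015, 0.06], hand=0.032)

```text
clock: 16.83
tcp_pos: [0.4244, 0.1095, 0.2047]
eef_rot: [0.999, 0.043, -0.001, -0.001]
ft_force: [-0.4, -0.1, -0.4]
grip_width: 0.372
grip_force: 0.0
```

```bash
python3 - <<'E'
from h import *
for i in range(4): grab_frame("wrist")
p,X=cloud("wrist"); cv2.imwrite("pics/f.png",p[:,:,::-1]); st()
q=near(X,(.427,.105),.02,.112,.132); print(len(q),np.median(q,0),q.max(0),q.min(0))
for r in landmark_of("wrist","poise_knob")[:2]: P=w("wrist",r["centre"]);print(r["confidence"],P,pix("wrist",P),rel(P))
E
```

```text
17.0833 [0.4286 0.1043 0.2057] 0.079 31.7 0.0 [-0.6 -0.  -0.3]
472 [0.42895901 0.10481455 0.12464784] [0.43631854 0.11411666 0.12771426] [0.41889167 0.09529988 0.11201057]
0.78 [0.42454468 0.10914764 0.12507203] (np.float64(249.15171604411324), np.float64(204.21759002934593)) (array([-0.0039, -0.0052,  0.0809]), 0.079)
0.49 [ 0.37453072 -0.15429368  0.00312591] (np.float64(465.4892061076838), np.float64(230.62302166300387)) (array([-0.0745,  0.2535,  0.2029]), 0.079)
```

View pics/f.png

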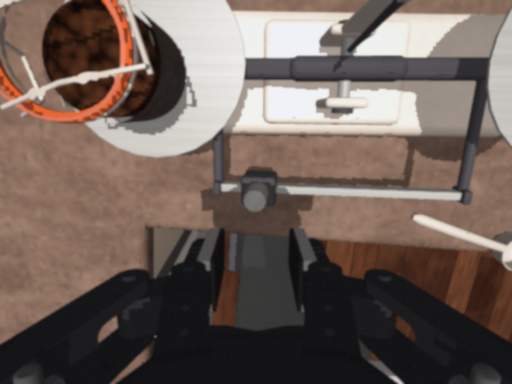

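Wrist picture: the poise's knob is at (256,200) on the bar, which runs from (218,188) to (466,195). The gripper is centred over the knob, parallel to the bar.

Request:
move_arm(series=[0, 0, 0.03, 0, 0, 0, 0.03, 0, 0, 0, 0.02, 0, 0, 0, 0.01, 0, 0, 0, 0.007, 0, 0, 0, 0, 0, 0, 0, 0, 0, 0, 0.002, 0, 0, 0, 0.003, 0, 0, 0, 0.003, 0, 0])

```text
clock: 17.97
tcp_pos: [0.4294, 0.0972, 0.1095]
eef_rot: [0.999, 0.04, 0.001, -0.0]
ft_force: [-0.5, 1.7, 0.5]
grip_width: 0.374
grip_force: 0.7
```

Request:
move_arm(series=[0, 0.005, 0, 0, 0, 0.006, 0, 0, 0, 0.006, 0, 0, 0, 0.006, 0, 0, 0, 0.006, 0, 0, 0, 0.006, 0, 0, 0, 0.006, 0, 0, 0, 0.004, 0, 0, 0, 0.003, 0, 0, 0, 0.002, 0, 0])

```text
clock: 18.8
tcp_pos: [0.4325, 0.0466, 0.1084]
eef_rot: [0.999, 0.04, -0.0, 0.0]
ft_force: [-0.1, 1.0, 1.2]
grip_width: 0.378
grip_force: 0.6
```

Request:
move_arm(series=[0, 0, 0, 0, 0, -0.002, 0, 0, 0, -0.003, 0, 0, 0, 0, 0, 0, 0, 0, 0, 0, 0, 0, 0, 0, 0, 0, 0, 0, 0, 0, 0, 0, 0, 0, 0, 0, 0, 0, 0, 0])

```text
clock: 19.63
tcp_pos: [0.4323, 0.0521, 0.1086]
eef_rot: [0.999, 0.04, 0.0, 0.0]
ft_force: [-0.4, -0.5, -0.3]
grip_width: 0.374
grip_force: 0.0
```

```bash
python3 - <<'E'
from h import *
st(); plates(); plates()
p,X=cloud("wrist"); cv2.imwrite("pics/g.png",p[:,:,::-1]); st()
t=observe()["tcp_pos"]; q=near(X,t[:2],.025,.118,.14); print(len(q),np.median(q,0),q.max(0),q.min(0))
E
```

```text
19.6333 [0.4323 0.0521 0.1086] 0.08 32.0 0.0 [-0.4 -0.5 -0.3]
top R,L [0.1237 0.1176] tilt -0.0204
scene R,L [0.1231 0.1166] tilt -0.0215
top R,L [0.1238 0.1178] tilt -0.0199
scene R,L [0.123  0.1165] tilt -0.0216
19.8833 [0.4322 0.0522 0.1086] 0.08 31.8 0.0 [0.  0.2 0.3]
2694 [0.43530228 0.05211229 0.13063016] [0.44562848 0.07671962 0.13999877] [0.41991168 0.03053412 0.11800171]
```

Request:
move_arm(series=[0, 0.004, 0, 0, 0, 0.002, 0, 0, 0, 0.002, 0, 0, 0, 0.002, 0, 0, 0, 0.002, 0, 0, 0, 0.001, 0, 0, 0, 0.001, 0, 0, 0, 0, 0, 0, 0, -0.002, 0, 0, 0, -0.003, 0, 0])

```text
clock: 20.72
tcp_pos: [0.4329, 0.043, 0.1085]
eef_rot: [0.999, 0.04, -0.0, 0.0]
ft_force: [0.3, 0.0, -0.1]
grip_width: 0.375
grip_force: 0.0
```

Request:
move_arm(series=[0, 0, 0, 0, 0, 0, 0, 0, 0, 0, 0, 0, 0, 0, 0, 0, 0, 0, 0, 0, 0, 0, 0, 0, 0, 0, 0, 0, 0, 0, 0, 0, 0, 0, 0, 0, 0, 0, 0, 0])

```text
clock: 21.55
tcp_pos: [0.433, 0.0432, 0.1086]
eef_rot: [0.999, 0.04, 0.0, 0.0]
ft_force: [-0.4, 0.4, -0.2]
grip_width: 0.38
grip_force: 0.0
```

```bash
python3 - <<'E'
from h import *
plates(); 
for i in range(4): grab_frame("top")
plates(); st()
E
```

```text
top R,L [0.1215 0.1196] tilt -0.0061
scene R,L [0.1211 0.1189] tilt -0.0073
top R,L [0.1214 0.1195] tilt -0.0063
scene R,L [0.121  0.1186] tilt -0.0082
21.95 [0.4329 0.0432 0.1086] 0.08 31.9 0.0 [-0.3  0.4  0.1]
```

```bash
cat >> h.py <<'E'
def tilt(cam,n=3):
    o=[];sl=[]
    for i in range(n):
        p,X=cloud(cam); q=X.reshape(-1,3); g=q[(abs(q[:,2])<.012)&(q[:,0]>.45)&(q[:,0]<.75)&(q[:,1]>-.3)&(q[:,1]<.36)]
        A=np.c_[g[:,0]-.53,g[:,1]-.04,np.ones(len(g))]; k=np.linalg.lstsq(A,g[:,2],rcond=None)[0]
        r=abs(g[:,2]-A@k)<.004; k=np.linalg.lstsq(A[r],g[r,2],rcond=None)[0]; sl.append(k)
        hs=[]
        for c in ((.541,-.106),(.517,.19)):
            b=near(X,c,.066,.10,.14); z=b[:,2]-((b[:,:2]-[.53,.04])@k[:2]+k[2])
            m=np.median(z)
            for _ in range(6): m=np.mean(z[abs(z-m)<.006])
            hs.append(m)
        o.append(hs)
    o=np.mean(o,0); print(cam,"ground",np.round(np.mean(sl,0),4),"R,L",np.round(o,4),"tilt",round((o[1]-o[0])/.297,4))
E
python3 - <<'E'
from h import *
tilt("top"); tilt("scene")
p,_=grab_frame("scene"); cv2.imwrite("pics/i.png",cv2.resize(p[165:265,160:260,::-1],(600,600),interpolation=2))
E
```

```text
top ground [-0.0003  0.0003  0.0008] R,L [0.121 0.119] tilt -0.0066
scene ground [ 0.0003 -0.0005 -0.0001] R,L [0.1212 0.1189] tilt -0.0078
```

View pics/i.png

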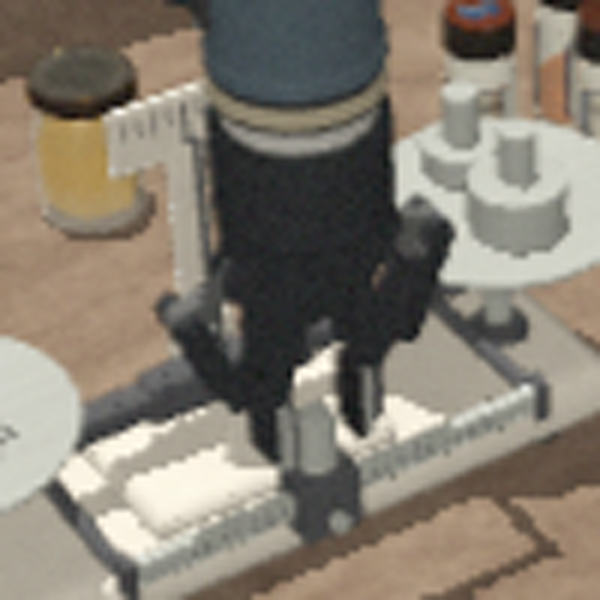

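Scene crop: the poise stands mid-bar at (320,500) between the open fingers, both weights stand on the right plate at (515,200) and (460,130), and the beam is nearly level. Tilt is about -0.007, so the poise needs about 3 mm more.

Request:
move_arm(series=[0, 0.003, 0, 0, 0, 0.002, 0, 0, 0, 0.001, 0, 0, 0, 0.001, 0, 0, 0, 0.001, 0, 0, 0, 0.0004, 0, 0, 0, 0, 0, 0, 0, 0, 0, 0, 0, -0.002, 0, 0, 0, -0.0054, 0, 0])

```text
clock: 23.13
tcp_pos: [0.433, 0.0417, 0.1085]
eef_rot: [0.999, 0.039, -0.0, 0.0]
ft_force: [-0.7, 0.2, 0.1]
grip_width: 0.369
grip_force: 0.0
```

Request:
move_arm(series=[0, 0, 0, 0, 0, 0, 0, 0, 0, 0, 0, 0, 0, 0, 0, 0, 0, 0, 0, 0, 0, 0, 0, 0, 0, 0, 0, 0, 0, 0, 0, 0, 0, 0, 0, 0, 0, 0, 0, 0])

```text
clock: 23.97
tcp_pos: [0.433, 0.0422, 0.1086]
eef_rot: [0.999, 0.04, 0.0, 0.0]
ft_force: [-0.5, 0.6, -0.9]
grip_width: 0.378
grip_force: 0.0
```

```bash
python3 - <<'E'
from h import *
for i in range(8): grab_frame("top")
tilt("top"); tilt("scene"); st()
E
```

```text
top ground [-0.0007  0.0002  0.0009] R,L [0.1197 0.1199] tilt 0.0004
scene ground [ 0.0004 -0.0006 -0.0001] R,L [0.1201 0.12  ] tilt -0.0004
24.6667 [0.433  0.0422 0.1086] 0.08 32.0 0.0 [-0.  -0.3 -1. ]
```

Both cameras read level within 0.0005 rad. I'll lift straight off and check.

Request:
move_arm(series=[0, 0, -0.005, 0, 0, 0, -0.01, 0, 0, 0, -0.02, 0, 0, 0, -0.03, 0, 0, 0, -0.03, 0, 0, 0, -0.03, 0, 0, 0, -0.03, 0, 0, 0, -0.01, 0, 0, 0, 0, 0, 0, 0, 0, 0])

```text
clock: 25.5
tcp_pos: [0.4328, 0.0422, 0.2737]
eef_rot: [0.999, 0.04, 0.0, 0.0]
ft_force: [0.4, 0.3, 0.0]
grip_width: 0.371
grip_force: 0.0
```

Request:
move_arm(series=[0, 0.015, 0, 0, 0, 0.02, 0, 0, 0, 0.02, 0, 0, 0, 0.02, 0, 0, 0, 0.02, 0, 0, 0, 0.02, 0, 0, 0, 0.02, 0, 0, 0, 0.015, 0, 0, 0, 0, 0, 0, 0, 0, 0, 0])

```text
clock: 26.33
tcp_pos: [0.4439, -0.1072, 0.2718]
eef_rot: [0.999, 0.039, -0.002, -0.001]
ft_force: [0.0, 0.3, 0.4]
grip_width: 0.374
grip_force: 0.0
```

```bash
python3 - <<'E'
from h import *
for i in range(4): grab_frame("top")
tilt("top"); tilt("scene"); st()
p,_=grab_frame("scene"); cv2.imwrite("pics/k.png",cv2.resize(p[140:290,120:320,::-1],(800,600),interpolation=2))
E
```

```text
top ground [-0.0004  0.0002  0.0008] R,L [0.1201 0.12  ] tilt -0.0002
scene ground [ 0.0004 -0.0007 -0.0001] R,L [0.1201 0.1199] tilt -0.0004
26.8333 [ 0.445  -0.107   0.2737] 0.08 32.0 0.0 [-0.1  0.8 -0.6]
```

View pics/k.png

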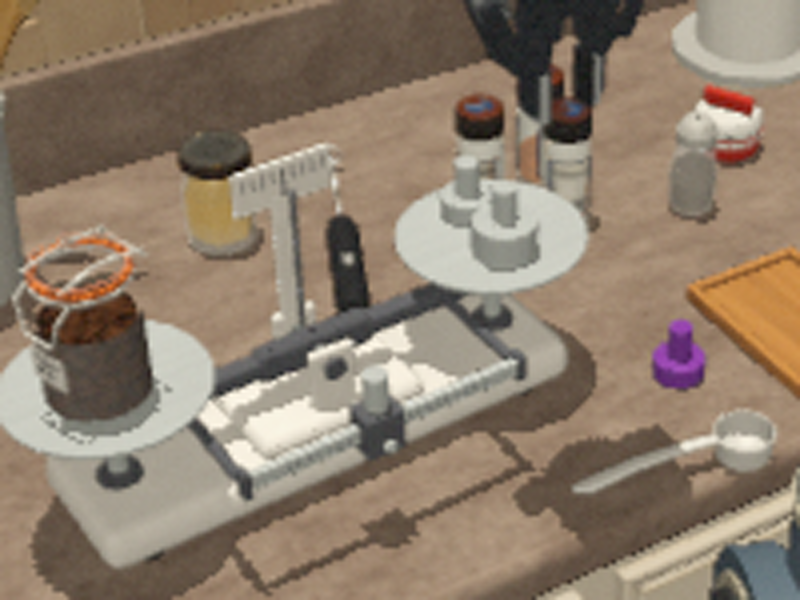

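Final scene crop: the 400 g weight at (505,235) and the 200 g weight at (465,190) stand on the right plate. The pointer is at the middle of the index plate (285,185), the jar is still on its plate at (95,350), and the gripper is clear. Handing in.

```bash
python3 -c "
from station import *
print(finish_job())"
```

```text
the job is handed in; nothing more can be done
None
```

The jar is weighed and the job is handed in: the 400 g and 200 g weights stand on the right plate, and the poise is trimmed so the beam reads level within about 0.0005 rad on both cameras, about 27 s in.

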